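Tip the firelighter carton over under the barcode scanner

TASK

The red firelighter carton stands on end, so the scanner cannot read its barcode. Push it near the top of its barcode face with the fingers so that it topples over and lies flat, barcode up, wholly inside the yellow taped rectangle; then press the green button on top of the barcode scanner all the way down and let it go. Do not pinch or lift the carton, and leave everything else on the counter where it is.

Things in the scene. Friction and masses are not known exactly. Their poses are not given: they have to be found in the camera images.
- carton: Red carton with black bands, 55 mm thick (x), 120 wide (y), 190 tall (z), 0.3 to 0.6 kg, loose, standing on end at the -x end of the yellow rectangle, about square to it. Origin: centre of its underside. Its -x face carries the barcode label and looks away from the rectangle. Pushed high towards its +x it pivots on its far bottom edge and falls barcode up, into the rectangle.
- carton_middle (a point): Centre of the carton's volume: 95 mm above the counter while it stands, 27 mm when it lies on its broad face. A push lower than about 70 mm may slide the carton instead of tipping it; leaning past 16 degrees (top moved 55 mm) it falls over by itself.
- corner_a (a point): Corner of the carton's barcode face, at its y = +60 mm, on the bottom edge while it stands.
- corner_b (a point): Corner of the carton's barcode face, at its y = -60 mm, on the bottom edge while it stands.
- corner_c (a point): Corner of the carton's barcode face, at its y = +60 mm, on the top edge (190 mm up while it stands).
- corner_d (a point): Corner of the carton's barcode face, at its y = -60 mm, on the top edge (190 mm up while it stands).
- read_field: Rectangle of flat yellow tape, 15 mm wide, on the counter: where the scanner reads. 260 mm long (its x, the way the carton is to fall) and 190 mm wide (its y) inside the tape. Origin: its centre at counter height; z up. The carton stands at its -x end.
- scanner: Black desk barcode scanner, fixed to the counter: foot 105 x 90 mm, stem, and a head about 75 mm square with a flat top 155 mm above the counter and a red window in a nose on its own -x side. Origin: centre of the foot's underside.
- read_button (a joint): Travel of the green button on top of the scanner's head: 0 m up, 0.006 m fully down; it springs back. About 1 N moves it, 4 N holds it fully down.
- read_button_top (a point): Centre of the green button's top, 173 mm above the counter, in the middle of the scanner's head top. The button is 28 mm across, in a black collar 44 mm across whose top is 6 mm lower; it is pressed straight down.
- chips_carton: Green carton with cream bands, 60 x 130 x 170 mm, loose, standing; not to be disturbed. Origin: centre of its underside.
- gas_cartridge: Blue gas cartridge, 68 mm across, 162 mm tall, loose, standing; not to be disturbed. Origin: centre of its underside.
- gel_bottle: White bottle with red cap, 66 mm across, 200 mm tall, loose, standing; not to be disturbed. Origin: centre of its underside.
- spice_jar: Brown jar with black lid, 52 mm across, 95 mm tall, loose, standing; not to be disturbed. Origin: centre of its underside.
- grill_brush: Grill brush with wooden handle, about 310 mm long (its x), 50 mm wide, 38 mm high, loose, lying; not to be disturbed. Origin: below the middle, at counter height.
- thermometer: Steel dial thermometer, 64 mm across, lying on its dial with its stem pointing up, 76 mm tall, loose; not to be disturbed. Origin: centre of its underside.
- pen_mug: White mug, 80 mm across, 95 mm tall, loose; not to be disturbed. Origin: centre of its underside.
Mind the look-alikes: they are no part of the job. Of the things that look like the carton, the larger one is meant. Leave any purple look-alike of the scanner alone.

How it is judged:
On the way, in this order (a step that is already met when the one before it is completed fails the run):
1. the carton begins to tip under a push of the fingers on the upper half of its barcode face (contact force between carton_c1 and the fingers above 0.1 N and angle between carton's own z axis and vertical above 0.05 rad and angle between carton's own x axis and vertical above 1.6 rad).
2. the carton lies flat and still, barcode up, wholly inside the yellow tape (angle between carton's own x axis and vertical above 3.04 rad and height (world z) of carton_middle below 0.035 m and x of corner_a in the frame of read_field between -0.135 and 0.135 m and y of corner_a in the frame of read_field between -0.1 and 0.1 m and x of corner_b in the frame of read_field between -0.135 and 0.135 m and y of corner_b in the frame of read_field between -0.1 and 0.1 m and x of corner_c in the frame of read_field between -0.135 and 0.135 m and y of corner_c in the frame of read_field between -0.1 and 0.1 m and x of corner_d in the frame of read_field between -0.135 and 0.135 m and y of corner_d in the frame of read_field between -0.1 and 0.1 m and linear speed of carton below 0.01 m/s and angular speed of carton below 0.1 rad/s), for 0.2 s.
3. the green scanner button is pressed fully down (value of joint read_button above 0.005 m).
At the end, for the whole second after the job is handed in: the carton lies flat on its broad face (within 6 degrees), barcode up, at rest, with all four corners inside the yellow outline (5 mm onto the tape allowed); the button is up again; every other loose thing is within 30 mm of where it began (all of step 2 and value of joint read_button below 0.001 m and distance of each of chips_carton, gas_cartridge, gel_bottle, spice_jar, grill_brush, thermometer, pen_mug from where it was at the start of the episode below 0.03 m); the robot touches nothing.
It fails at once if the carton is pinched: the fingers press on its barcode face and its opposite face at once (contact force between any of carton_c1, carton_c2 and the fingers above 1 N and contact force between carton_c3 and the fingers above 1 N).
It fails at once if the carton is lifted off the counter (height (world z) of carton_middle above 0.125 m or (angle between carton's own z axis and vertical above 1.45 rad and height (world z) of carton_middle above 0.06 m)).
It fails at once if the scanner button is pressed while the carton is still upright (value of joint read_button above 0.003 m and angle between carton's own z axis and vertical below 1.4 rad).
It fails at once if another thing on the counter is knocked over or pushed more than 30 mm away (distance of any of chips_carton, gas_cartridge, gel_bottle, spice_jar, grill_brush, thermometer, pen_mug from where it was at the start of the episode above 0.03 m or angle between any of chips_carton, gas_cartridge, gel_bottle, spice_jar, grill_brush, thermometer, pen_mug's own z axis and vertical above 0.4 rad).
It also fails if it takes over 40 s, if anything falls off the work surface, if the arm or the gripper's body presses on something with over 40 N, if the wrist force passes 120 N, or if a joint passes its speed limit or range.

ROBOT

A 6-joint arm with a two-finger parallel gripper is mounted at the origin on the work surface. World frame = base frame: x ahead of the robot, y to its left, z up, the work surface at z = 0. Lengths are in m, angles in rad, forces in N, time in s.
With the tool pointing down it reaches from about 0.275 to 0.975 m from the base axis. Payload 8.4 kg.
Tool frame: the origin (TCP) lies midway between the tips of the shut fingers; the grasp point (between the pads) lies 19 mm behind it; z points along the fingers, y is the line along which they close (so a half turn about z gives the same grasp; the last joint's range is limited). The gripper opens to 92 mm and grips with 3 to 60 N. Pads are 20 mm wide; open, the fingers measure 128 mm over their backs; the gripper's body (75 mm by 189 mm) begins 69 mm behind the grasp point.
Start: joints at [1.324, 0.353, 1.633, -0, 1.155, -0.002], TCP at [0.151, 0.606, 0.215] pointing down, gripper open.
Joint ranges: [-2.63, 2.63], [-0.92, 2.1], [0.06, 2.66], [-1.3, 4.44], [0, 2.69], [-3.02, 3.02]. Speed limits (rad/s): [2.22, 2.22, 2.79, 3.14, 3.14, 3.14].

INTERFACE

Orientations are given as a rotation vector (axis times angle).
In Python, from rig import r, imaging, order gives the robot as it stands.
- The arm moves only by the tool arm_command, never from a script. Its argument "plan" is a list of rows, each a list of 6 numbers: the shift along the world's x, y, z scaled (see below), then the turn, a rotation vector about the world's x, y, z scaled (see below). In form: [[tx, ty, tz, wx, wy, wz], ...]. A call has exactly 5 rows; each row is the pose to reach, as a shift and turn from the pose commanded when the call began; what a row does not reach only later rows make up. The controller multiplies each number of a shift by 300 mm and each number of a turn by pi/4 rad. A row lasts 1/12 s, in which the tool goes at most 41.7 mm and 7.16 degrees, less where a joint would pass 70% of its speed; a pose out of reach is approached as far as the arm can. A call with a number of a shift or a turn outside -1 to 1 is refused whole. A call with a gripper value outside its range is refused whole. "grip" is the gripper command: -1 is shut, 1 is fully open, values between are in proportion, set as the call begins (left out, the last holds). The fingers move at their own pace and stop on an object; "grip_force" is the grip in N (left out, the last holds). Time passes only in rows, so rows that repeat a pose let the fingers close, or fill a call up. It gives the time, the measured TCP pose, the force, the opening and the grip force at its end, in the units of the state.
- r.get_obs(): the state, without advancing time (a new reading comes with each control period).
- imaging.read_camera(name): name is "scene" or "top" or "wrist"; returns (picture, depth): 480x640x3 uint8, blue, green, red; 480x640 float32, m along the optical axis (not along the pixel's ray), 0 where there is no reading.
- imaging.calibration(name): a dict with "vfov" (degrees; the focal length in pixels is half the picture's height over the tangent of half this angle, whatever the lens; pixels are square), "cx", "cy" (the principal point, pixels), "pose" (4x4, takes a point from camera to world coordinates); the wrist camera has in their place "T_tool_cam" (4x4, takes a point from camera to tool coordinates, whose origin is the TCP and whose axes are the flange's). Camera axes: x right, y up, looking along -z (the intrinsics and any distortion apply to the point x, -y, -z); pixel columns grow to the right and rows downward; lengths in m; the calibration is good to about 2 mm. A picture is of the moment at which its call begins: read the wrist's pose just before it. calibration takes no time and is no camera call.
- order.job_done(): hands the job in; it is judged then, once.
The state is a dict: "time_s": time; "q": joint angles; "qd": joint speeds; "joint_torque": joint torques, N m; "tcp_pos": TCP position; "tcp_rot": TCP orientation; "contact_force": force on the tool from outside, world axes, zero at the start; "moment": the same for the moment, N m; "opening": finger opening in m; "gripper_force": force on a finger pad.
Only numpy, scipy, OpenCV 4.12 (cv2) and the standard library are available. Lean on these libraries where they do the work, as an engineer would, in place of code of your own. Each camera call takes 0.05 s, during which the arm holds its last target. There are 200 camera calls.

## Working session

There is one attempt and no reset: what is moved stays moved. The work goes in short steps, Python scripts to look and compute and a tool call to move; the robot and the scene stay as the last step left them, time stands still between calls to the robot, and variables do not carry over. Pictures are saved under pics/ and viewed, at most 10 in all, crops included, and the job is handed in when it is done.

Besides the shell and the picture viewer there is one more tool, called after "Emit:" as name(argument=value, ...), one argument or row to a line, values as JSON. arm_command: Moves the arm, as the interface text tells. Its arguments: {"type":"object","properties":{"plan":{"type":"array"},"grip":{"type":"number"},"grip_force":{"type":"number"}},"required":["plan"]}

```bash
mkdir -p pics; python3 - <<'E'
from rig import r, imaging, order
import cv2,numpy as np
o=r.get_obs();print(o['time_s'],o['tcp_pos'],o['tcp_rot'])
for n in('top','scene'):
    p,d=imaging.read_camera(n);cv2.imwrite(f'pics/{n}.png',p);np.savez(f'pics/{n}.npz',p=p,d=d);c=imaging.calibration(n);print(n,c)
E
```

```text
0.0 [0.15134929 0.60589474 0.21390127] [-3.83531492e-01 -3.11792069e+00  2.09685138e-03]
top {'vfov': 53.522271198778355, 'cx': 325.639788115845, 'cy': 241.62191807233262, 'pose': array([[ 0.02875417,  0.99780597, -0.05963593,  0.48644203],
       [-0.99940702,  0.02982837,  0.01720123,  0.04084771],
       [ 0.01894233,  0.05910596,  0.99807198,  1.35147029],
       [ 0.        ,  0.        ,  0.        ,  1.        ]])}
scene {'vfov': 43.905307037503704, 'cx': 330.35209447087783, 'cy': 241.22055655167475, 'pose': array([[ 0.30652747, -0.67662154,  0.66949548,  1.63447002],
       [ 0.95185843,  0.21601545, -0.21749221, -0.29801763],
       [ 0.00253854,  0.70393226,  0.71026258,  1.24671016],
       [ 0.        ,  0.        ,  0.        ,  1.        ]])}
```

View pics/top.png

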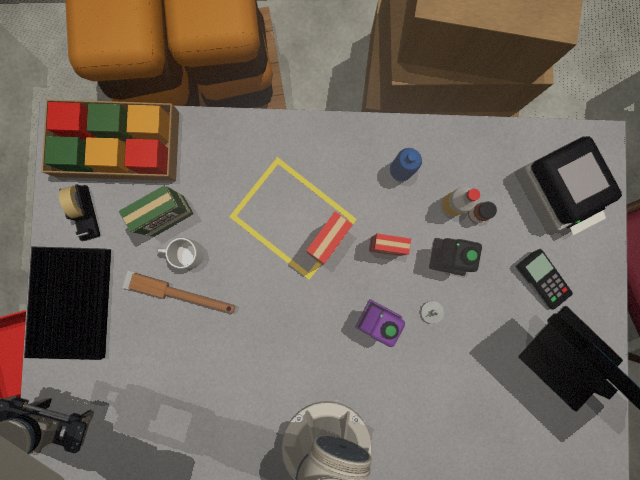

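View pics/scene.png

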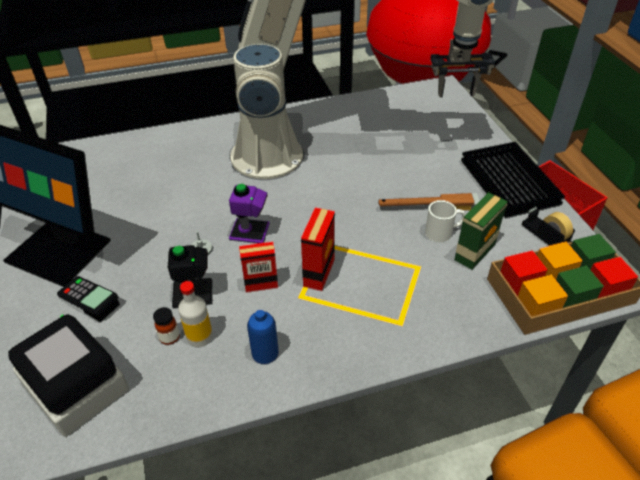

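The top view shows two red cartons: (329,237), larger and standing at the lower-right end of the tape, and (390,244), small and away from it. The first is the one meant. There are two scanners: the black one at (456,256) with its green button at (471,255) is meant, and the purple one at (381,323) is the look-alike. Next I'll measure these and confirm in a crop.

```bash
cat > h.py <<'E'
import numpy as np,cv2
from rig import imaging
def world(n,u,v,z=None,depth=None):
    c=imaging.calibration(n);f=240/np.tan(np.radians(c['vfov']/2));T=c['pose']
    u=np.asarray(u,float);v=np.asarray(v,float)
    d=np.stack([(u-c['cx'])/f,-(v-c['cy'])/f,-np.ones_like(u)],-1)@T[:3,:3].T
    s=depth[...,None] if depth is not None else ((z-T[2,3])/d[...,2])[...,None]
    return T[:3,3]+d*s
E
python3 - <<'E'
from h import *
np.set_printoptions(precision=4,suppress=True)
V,U=np.mgrid[:480,:640]
for n in('top','scene'):
    a=np.load(f'pics/{n}.npz');p,d=a['p'],a['d'];W=world(n,U,V,depth=d);hsv=cv2.cvtColor(p,cv2.COLOR_BGR2HSV)
    print(n,'table z',np.median(W[(d>0)&(abs(W[...,2])<.03)][:,2]))
    H,S,B=hsv[...,0],hsv[...,1],hsv[...,2]
    wk=(W[...,0]>.2)&(W[...,0]<.85)&(abs(W[...,1])<.5)
    y=(H>22)&(H<34)&(S>120)&(B>100)&(W[...,2]<.02)&wk&(W[...,1]<.3)
    y=cv2.morphologyEx(y.astype(np.uint8),cv2.MORPH_OPEN,np.ones((2,2)))
    P=world(n,U,V,z=0)[y>0][:,:2].astype(np.float32)
    if n=='top':
        # outline: largest comp
        k,l,st,_=cv2.connectedComponentsWithStats(y);i=1+np.argmax(st[1:,4]);P=world(n,U,V,z=0)[l==i][:,:2].astype(np.float32)
    R=cv2.minAreaRect(P);print('tape',R,cv2.boxPoints(R).tolist())
    k,l,st,ce=cv2.connectedComponentsWithStats((wk&(W[...,2]>.03)).astype(np.uint8))
    for i in range(1,k):
        if st[i,4]>80:
            Q=W[l==i];zt=np.percentile(Q[:,2],97);t=Q[Q[:,2]>zt-.012];R=cv2.minAreaRect(t[:,:2].astype(np.float32))
            print('blob px',ce[i].round(),'ztop',zt.round(3),'ctr',np.round(R[0],3),'size',np.round(R[1],3),'ang',round(R[2],1))
    g=(H>45)&(H<80)&(S>130)&(B>60)&(W[...,2]>.15)&(W[...,2]<.2)&wk
    k,l,st,ce=cv2.connectedComponentsWithStats(g.astype(np.uint8))
    for i in range(1,k):
        if st[i,4]>15: print('green',ce[i],st[i,4],W[l==i].mean(0), world(n,*ce[i],z=.173))
p=np.load('pics/top.npz')['p'][190:350,290:500];cv2.imwrite('pics/crop.png',cv2.resize(p,None,fx=3.7,fy=3.7,interpolation=2))
E
```

```text
top table z 0.0005001578747330093
tape ((0.6306517720222473, 0.11065161973237991), (0.28841036558151245, 0.21904423832893372), 53.4593391418457) [[0.45679914951324463, 0.06000091880559921], [0.6327868700027466, -0.07041652500629425], [0.80450439453125, 0.1613023281097412], [0.628516674041748, 0.2917197644710541]]
blob px [156. 151.] ztop 0.104 ctr [0.637 0.295] size [0.584 0.095] ang 50.1
blob px [168. 160.] ztop 0.075 ctr [0.623 0.286] size [0.548 0.121] ang 48.5
blob px [406. 163.] ztop 0.163 ctr [ 0.641 -0.075] size [0.022 0.386] ang 50.0
blob px [158. 210.] ztop 0.174 ctr [0.593 0.265] size [0.479 0.127] ang 79.5
blob px [468. 204.] ztop 0.202 ctr [ 0.585 -0.157] size [0.029 0.442] ang 28.6
blob px [329. 237.] ztop 0.194 ctr [0.558 0.019] size [0.056 0.143] ang 56.1
blob px [390. 244.] ztop 0.145 ctr [ 0.544 -0.074] size [0.065 0.249] ang 12.1
blob px [181. 253.] ztop 0.098 ctr [0.523 0.243] size [0.077 0.404] ang 0.5
blob px [460. 254.] ztop 0.179 ctr [ 0.521 -0.16 ] size [0.04  0.405] ang 4.2
blob px [185. 295.] ztop 0.043 ctr [0.417 0.268] size [0.105 0.463] ang 4.1
blob px [3
[... 626 characters left out ...]
 px [258. 263.] ztop 0.144 ctr [ 0.562 -0.15 ] size [0.089 0.049] ang 84.3
blob px [190. 289.] ztop 0.199 ctr [ 0.686 -0.339] size [0.033 0.029] ang 45.6
blob px [509. 276.] ztop 0.102 ctr [0.798 0.485] size [0.104 0.031] ang 0.7
blob px [165. 323.] ztop 0.098 ctr [ 0.663 -0.41 ] size [0.047 0.046] ang 1.9
blob px [262. 334.] ztop 0.162 ctr [ 0.785 -0.192] size [0.023 0.022] ang 43.2
green [240.386  187.3158] 57 [ 0.3492 -0.1438  0.1767] [ 0.3448 -0.1433  0.173 ]
green [477.4103 207.3013] 156 [0.6173 0.45   0.1699] [0.6204 0.4475 0.173 ]
green [488.2566 215.7434] 152 [0.6563 0.4615 0.1699] [0.6592 0.4592 0.173 ]
green [177.7073 249.8415] 82 [ 0.5376 -0.3421  0.1753] [ 0.5352 -0.3422  0.173 ]
```

View pics/crop.png

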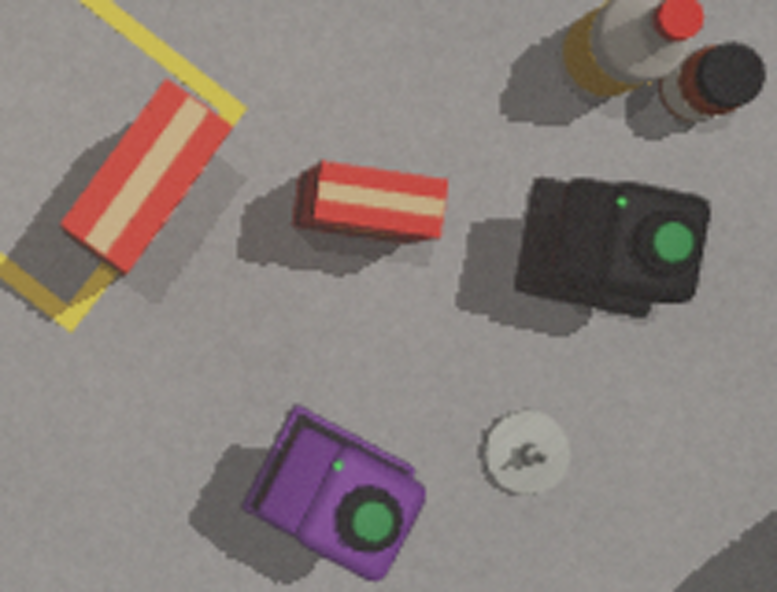

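The crop confirms it. The large red carton at crop (150,175) stands at the end of the tape. The small red one at (370,200) and the purple scanner at (340,490) are look-alikes. The black scanner's button is at crop (674,242). Missing-depth pixels spoiled the top-view blobs, so I'll redo those.

```bash
python3 - <<'E'
from h import *
np.set_printoptions(precision=4,suppress=True)
V,U=np.mgrid[:480,:640]
a=np.load('pics/top.npz');p,d=a['p'],a['d'];W=world('top',U,V,depth=d);hsv=cv2.cvtColor(p,cv2.COLOR_BGR2HSV)
H,S,B=cv2.split(hsv)
wk=(W[...,0]>.2)&(W[...,0]<.85)&(abs(W[...,1])<.5)&(d>0)
k,l,st,ce=cv2.connectedComponentsWithStats((wk&(W[...,2]>.03)).astype(np.uint8))
for i in range(1,k):
    if st[i,4]>80:
        Q=W[l==i];zt=np.percentile(Q[:,2],97);t=Q[(Q[:,2]>zt-.015)];R=cv2.minAreaRect(t[:,:2].astype(np.float32))
        print('blob px',ce[i].round(),'ztop',zt.round(3),'ctr',np.round(R[0],3),'size',np.round(R[1],3),'ang',round(R[2],1))
print(hsv[255,471],W[255,471])
g=((H>45)&(H<85)&(S>100)).astype(np.uint8);g[:225]=0;g[280:]=0;g[:,:450]=0;g[:,490:]=0
k,l,st,ce=cv2.connectedComponentsWithStats(g);i=1+np.argmax(st[1:,4]);print('button',ce[i],st[i],world('top',*ce[i],z=.173))
# carton top by colour with z=0.19
m=(d>0)&(W[...,2]>.18)&(abs(U-329)<45)&(abs(V-237)<45)
P=world('top',U,V,z=.19)[m][:,:2].astype(np.float32);R=cv2.minAreaRect(P);print('carton top',R,cv2.boxPoints(R).tolist())
E
```

```text
blob px [156. 151.] ztop 0.103 ctr [0.797 0.485] size [0.029 0.105] ang 89.7
blob px [168. 160.] ztop 0.074 ctr [0.781 0.454] size [0.046 0.129] ang 68.9
blob px [406. 163.] ztop 0.163 ctr [ 0.781 -0.192] size [0.022 0.022] ang 63.1
blob px [158. 210.] ztop 0.174 ctr [0.63  0.463] size [0.062 0.124] ang 32.1
blob px [468. 204.] ztop 0.201 ctr [ 0.683 -0.338] size [0.029 0.029] ang 20.7
blob px [329. 237.] ztop 0.194 ctr [0.568 0.013] size [0.056 0.12 ] ang 55.8
blob px [390. 244.] ztop 0.145 ctr [ 0.56  -0.151] size [0.09  0.041] ang 83.1
blob px [181. 253.] ztop 0.098 ctr [0.524 0.401] size [0.086 0.079] ang 45.1
blob px [460. 254.] ztop 0.178 ctr [ 0.535 -0.342] size [0.04  0.042] ang 1.3
blob px [185. 295.] ztop 0.043 ctr [0.402 0.384] size [0.247 0.045] ang 76.0
blob px [382. 325.] ztop 0.178 ctr [ 0.344 -0.143] size [0.042 0.04 ] ang 46.8
[ 65 118 140] [ 0.5342 -0.3415  0.1761]
button [471.5172 254.9425] [467 250  10  11  87] [ 0.5345 -0.3438  0.173 ]
carton top ((0.5677016973495483, 0.012747194617986679), (0.055346064269542694, 0.12057020515203476), 55.95528793334961) [[0.5022569894790649, 0.023567283526062965], [0.6021615266799927, -0.04393269866704941], [0.6331464052200317, 0.0019271057099103928], [0.533241868019104, 0.06942708790302277]]
```

Emit:
arm_command(
  plan=[
    [0.3,-0.55,0.25,0,0,-0.75],
    [0.3,-0.55,0.25,0,0,-0.75],
    [0.3,-0.55,0.25,0,0,-0.75],
    [0.3,-0.55,0.25,0,0,-0.75],
    [0.3,-0.55,0.25,0,0,-0.75],
  ],
  grip=-1,
)

```text
time_s: 0.52
tcp_pos: [0.242, 0.4392, 0.2901]
tcp_rot: [1.281, 2.868, -0.001]
contact_force: [0.9, 0.1, 0.2]
opening: 0.0612
gripper_force: 0.0
```

Emit:
arm_command(
  plan=[
    [0.3,-0.6,0,0,0,-0.75],
    [0.3,-0.6,0,0,0,-0.75],
    [0.3,-0.6,0,0,0,-0.75],
    [0.3,-0.6,0,0,0,-0.75],
    [0.3,-0.6,0,0,0,-0.75],
  ],
)

```text
time_s: 0.93
tcp_pos: [0.3318, 0.2589, 0.2895]
tcp_rot: [2.059, 2.372, -0.0]
contact_force: [0.8, -0.4, -0.9]
opening: 0.0277
gripper_force: 0.0
```

Emit:
arm_command(
  plan=[
    [0.3,-0.6,0,0,0,-0.75],
    [0.3,-0.6,0,0,0,-0.75],
    [0.3,-0.6,0,0,0,-0.75],
    [0.3,-0.6,0,0,0,-0.75],
    [0.3,-0.6,0,0,0,-0.75],
  ],
)

```text
time_s: 1.35
tcp_pos: [0.422, 0.0788, 0.2896]
tcp_rot: [2.659, 1.672, 0.0]
contact_force: [0.2, 0.1, -0.4]
opening: 0.0006
gripper_force: 0.0
```

Emit:
arm_command(
  plan=[
    [0.307,-0.487,0,0,0,-0.19],
    [0.307,-0.487,0,0,0,-0.19],
    [0.307,-0.487,0,0,0,-0.19],
    [0.307,-0.487,0,0,0,-0.19],
    [0.307,-0.487,0,0,0,-0.19],
  ],
)

```text
time_s: 1.77
tcp_pos: [0.5161, -0.0696, 0.2892]
tcp_rot: [2.772, 1.474, -0.0]
contact_force: [0.1, -0.0, -0.3]
opening: 0.0005
gripper_force: 0.0
```

Emit:
arm_command(
  plan=[
    [0,0,-0.11,0,0,0],
    [0,0,-0.22,0,0,0],
    [0,0,-0.33,0,0,0],
    [0,0,-0.42,0,0,0],
    [0,0,-0.42,0,0,0],
  ],
)

```text
time_s: 2.18
tcp_pos: [0.5096, -0.064, 0.1586]
tcp_rot: [-2.767, -1.477, 0.011]
contact_force: [-1.8, 0.5, 0.6]
opening: 0.0005
gripper_force: 0.0
```

```bash
python3 - <<'E'
from rig import r, imaging
import cv2
o=r.get_obs();print(o['tcp_pos'],o['tcp_rot'],o['contact_force'])
p,d=imaging.read_camera('scene');q,_=imaging.read_camera('top')
cv2.imwrite('pics/pre.png',cv2.hconcat([cv2.resize(p[130:330,150:450],(400,267)),cv2.resize(q[170:370,230:530],(400,267))]))
E
```

```text
[ 0.50958297 -0.06401155  0.15858243] [-2.76696286 -1.47651679  0.01139993] [-1.7503069   0.49158073  0.62995112]
```

View pics/pre.png

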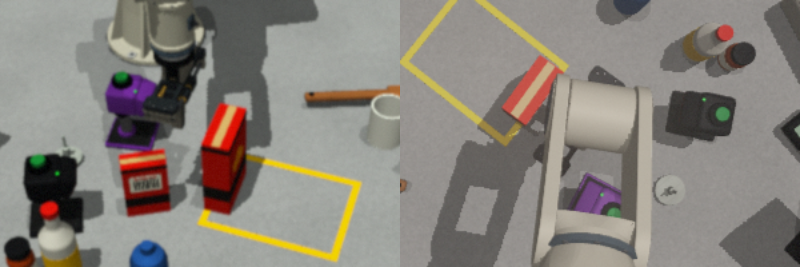

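The pre-push picture shows the fingers (scene panel at about (170,95)) clear of the carton, with nothing in between. The TCP is about 6 mm off the commanded point, so I'll hold briefly and recheck it.

Emit:
arm_command(
  plan=[
    [0,0,0,0,0,0],
    [0,0,0,0,0,0],
    [0,0,0,0,0,0],
    [0,0,0,0,0,0],
    [0,0,0,0,0,0],
  ],
)

```text
time_s: 2.7
tcp_pos: [0.514, -0.0647, 0.1644]
tcp_rot: [2.771, 1.479, 0.002]
contact_force: [-0.6, 0.1, 0.3]
opening: 0.0004
gripper_force: 0.0
```

Emit:
arm_command(
  plan=[
    [0.028,0.041,0,0,0,0],
    [0.056,0.083,0,0,0,0],
    [0.075,0.11,0,0,0,0],
    [0.09,0.132,0,0,0,0],
    [0.09,0.132,0,0,0,0],
  ],
)

```text
time_s: 3.12
tcp_pos: [0.5414, -0.0242, 0.1637]
tcp_rot: [2.771, 1.481, 0.001]
contact_force: [-0.1, 0.1, 0.5]
opening: 0.0004
gripper_force: 0.0
```

Emit:
arm_command(
  plan=[
    [0.01,0.014,0,0,0,0],
    [0.019,0.028,0,0,0,0],
    [0.028,0.042,0,0,0,0],
    [0.038,0.055,0,0,0,0],
    [0.047,0.069,0,0,0,0],
  ],
)

```text
time_s: 3.53
tcp_pos: [0.5549, -0.0043, 0.1636]
tcp_rot: [2.772, 1.479, -0.0]
contact_force: [-0.4, -0.5, 0.1]
opening: 0.0003
gripper_force: 0.3
```

Emit:
arm_command(
  plan=[
    [0.01,0.014,0,0,0,0],
    [0.019,0.028,0,0,0,0],
    [0.028,0.042,0,0,0,0],
    [0.038,0.055,0,0,0,0],
    [0.047,0.069,0,0,0,0],
  ],
)

```text
time_s: 3.95
tcp_pos: [0.5691, 0.0167, 0.1635]
tcp_rot: [-2.772, -1.479, 0.0]
contact_force: [0.1, 0.3, -1.1]
opening: 0.0004
gripper_force: 0.0
```

```bash
python3 - <<'E'
from rig import r, imaging
import cv2
o=r.get_obs();print(o['tcp_pos'],o['contact_force'])
p,d=imaging.read_camera('scene')
cv2.imwrite('pics/mid.png',cv2.resize(p[130:330,150:450],(600,400)))
E
```

```text
[0.56908271 0.0167102  0.16352359] [ 0.10740661  0.26349348 -1.08009214]
```

View pics/mid.png

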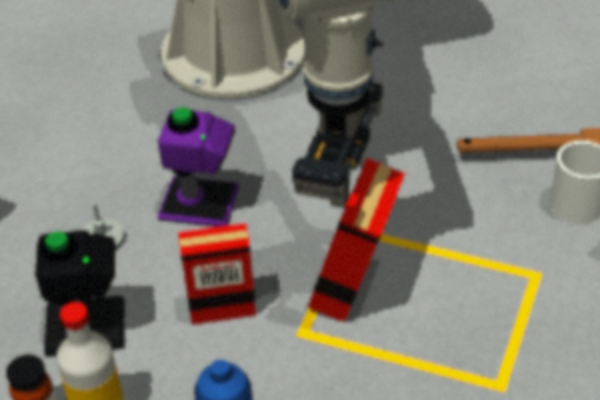

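The mid-push picture shows the carton leaning over its far bottom edge (about (335,310)) towards the rectangle. I'll push a little more.

Emit:
arm_command(
  plan=[
    [0.01,0.014,0,0,0,0],
    [0.019,0.028,0,0,0,0],
    [0.028,0.042,0,0,0,0],
    [0.038,0.055,0,0,0,0],
    [0.047,0.069,0,0,0,0],
  ],
)

```text
time_s: 4.42
tcp_pos: [0.5832, 0.0374, 0.1636]
tcp_rot: [2.772, 1.479, 0.0]
contact_force: [0.7, -0.3, 0.3]
opening: 0.0005
gripper_force: 0.0
```

Emit:
arm_command(
  plan=[
    [0,0,0,0,0,0],
    [0,0,0,0,0,0],
    [0,0,0,0,0,0],
    [0,0,0,0,0,0],
    [0,0,0,0,0,0],
  ],
)

```text
time_s: 4.83
tcp_pos: [0.5827, 0.0368, 0.1636]
tcp_rot: [-2.772, -1.479, 0.0]
contact_force: [-0.2, 0.2, 0.5]
opening: 0.0004
gripper_force: 0.0
```

```bash
python3 - <<'E'
from rig import r, imaging
import cv2
o=r.get_obs();print(o['tcp_pos'],o['contact_force'])
p,d=imaging.read_camera('scene')
cv2.imwrite('pics/mid2.png',cv2.resize(p[130:330,150:450],(600,400)))
E
```

```text
[0.58273906 0.0368103  0.16358378] [-0.23002894  0.22858797  0.50468364]
```

View pics/mid2.png

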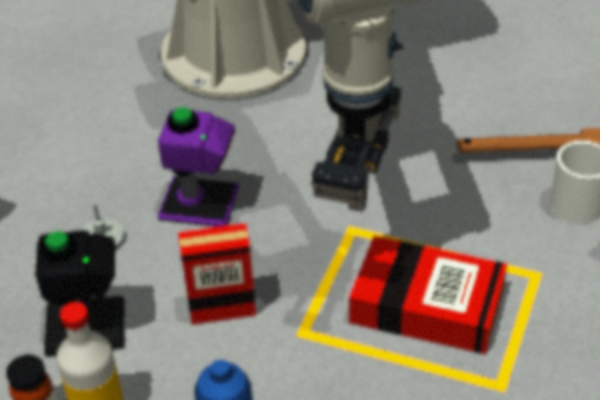

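The carton lies barcode up at (430,295), apparently inside the tape. I'll lift away, verify from the top, and move over the button.

Emit:
arm_command(
  plan=[
    [0,0,0.13,0,0,0],
    [0,0,0.26,0,0,0],
    [0,0,0.39,0,0,0],
    [0,-0.13,0.42,0,0,0],
    [0,-0.26,0.42,0,0,0],
  ],
)

```text
time_s: 5.3
tcp_pos: [0.5849, -0.0407, 0.294]
tcp_rot: [2.766, 1.482, 0.01]
contact_force: [1.3, -0.0, -0.2]
opening: 0.0005
gripper_force: 0.0
```

Emit:
arm_command(
  plan=[
    [-0.16,-0.6,0,0,0,0],
    [-0.16,-0.6,0,0,0,0],
    [-0.16,-0.6,0,0,0,0],
    [-0.16,-0.6,0,0,0,0],
    [-0.16,-0.6,0,0,0,0],
  ],
)

```text
time_s: 5.72
tcp_pos: [0.5332, -0.225, 0.2897]
tcp_rot: [2.772, 1.476, -0.001]
contact_force: [0.7, 0.8, -0.5]
opening: 0.0006
gripper_force: 0.0
```

Emit:
arm_command(
  plan=[
    [0,-0.4,0,0,0,0],
    [0,-0.4,0,0,0,0],
    [0,-0.4,0,0,0,0],
    [0,-0.4,0,0,0,0],
    [0,-0.4,0,0,0,0],
  ],
)

```text
time_s: 6.13
tcp_pos: [0.5342, -0.3429, 0.2891]
tcp_rot: [-2.773, -1.475, 0.0]
contact_force: [0.5, -0.6, 0.0]
opening: 0.0005
gripper_force: 0.0
```

```bash
python3 - <<'E'
from h import *
from rig import r
o=r.get_obs();print(o['tcp_pos'],o['contact_force'],np.array([.535,-.343,.173])-o['tcp_pos'])
V,U=np.mgrid[:480,:640]
c0,a=np.array([.634,.114]),np.radians(53.4)
for n,c in(('top',(.6307,.1107)),('scene',(.638,.1167))):
    p,d=imaging.read_camera(n);W=world(n,U,V,depth=d)
    m=(d>0)&(abs(W[...,2]-.056)<.015)&(np.hypot(W[...,0]-.634,W[...,1]-.114)<.18)
    R=cv2.minAreaRect(world(n,U,V,z=.055)[m][:,:2].astype(np.float32));B=cv2.boxPoints(R)-np.array(c)
    print(n,R,'\n',np.round(B@np.array([[np.cos(a),-np.sin(a)],[np.sin(a),np.cos(a)]]),3), np.median(W[m][:,2]))
imaging.calibration('wrist')
p,d=imaging.read_camera('wrist');cv2.imwrite('pics/w.png',p)
q,_=imaging.read_camera('top');cv2.imwrite('pics/w2.png',cv2.hconcat([cv2.resize(p,(400,300)),cv2.resize(q[140:340,200:500],(400,300))]))
E
```

```text
[ 0.53420702 -0.34286751  0.28910483] [ 0.52101845 -0.60872143  0.01601155] [ 0.00079298 -0.00013249 -0.11610483]
top ((0.6399719715118408, 0.11904828250408173), (0.19056521356105804, 0.12100117653608322), 55.90318298339844) 
 [[-0.086  0.054]
 [-0.08  -0.067]
 [ 0.11  -0.059]
 [ 0.105  0.062]] 0.05551497218996715
scene ((0.6492836475372314, 0.11648358404636383), (0.19114750623703003, 0.13709962368011475), 55.765193939208984) 
 [[-0.092  0.055]
 [-0.086 -0.082]
 [ 0.105 -0.074]
 [ 0.099  0.063]] 0.05486225517940535
```

View pics/w2.png

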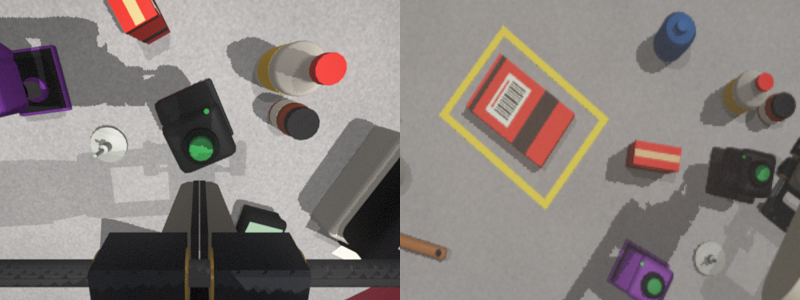

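The carton lies well inside the tape, with corners within 0.11 / 0.08 m. The wrist view shows the green button at (201,149) ahead of the shut fingers. Descending to just above it.

Emit:
arm_command(
  plan=[
    [0,0,-0.1,0,0,0],
    [0,0,-0.2,0,0,0],
    [0,0,-0.28,0,0,0],
    [0,0,-0.34,0,0,0],
    [0,0,-0.34,0,0,0],
  ],
)

```text
time_s: 6.75
tcp_pos: [0.5331, -0.3384, 0.1838]
tcp_rot: [-2.766, -1.479, 0.005]
contact_force: [-0.7, 0.8, -0.2]
opening: 0.0005
gripper_force: 0.0
```

Emit:
arm_command(
  plan=[
    [0,0,-0.01,0,0,0],
    [0,0,-0.02,0,0,0],
    [0,0,-0.03,0,0,0],
    [0,0,-0.04,0,0,0],
    [0,0,-0.04,0,0,0],
  ],
)

```text
time_s: 7.17
tcp_pos: [0.5355, -0.3412, 0.1761]
tcp_rot: [2.77, 1.479, 0.001]
contact_force: [1.0, 0.3, 0.6]
opening: 0.0005
gripper_force: 0.8
```

```bash
python3 - <<'E'
from rig import r
from h import *
o=r.get_obs();print(o['tcp_pos'],o['contact_force'])
from scipy.spatial.transform import Rotation as Ro
p,d=imaging.read_camera('wrist');c=imaging.calibration('wrist');f=240/np.tan(np.radians(c['vfov']/2))
h=cv2.cvtColor(p,cv2.COLOR_BGR2HSV);g=cv2.inRange(h,(45,100,60),(85,255,255));k,l,st,ce=cv2.connectedComponentsWithStats(g);i=1+np.argmax(st[1:,4])
x,y,w,hh,_=st[i]
T=np.eye(4);T[:3,:3]=Ro.from_rotvec(o['tcp_rot']).as_matrix();T[:3,3]=o['tcp_pos'];T=T@c['T_tool_cam']
def at(u,v,z=.173):
    q=T[:3,:3]@np.array([(u-c['cx'])/f,-(v-c['cy'])/f,-1]);return T[:3,3]+q*(z-T[2,3])/q[2]
print(st[i],at(*ce[i]),[at(x,y+hh/2),at(x+w,y+hh/2),at(x+w/2,y),at(x+w/2,y+hh)])
E
```

```text
[ 0.53545506 -0.34121045  0.17612238] [0.97558187 0.34606929 0.61405968]
[294 277  54  17 475] [ 0.5445412 -0.3318387  0.173    ] [array([ 0.53456686, -0.32586546,  0.173     ]), array([ 0.55413672, -0.33897894,  0.173     ]), array([ 0.54655925, -0.32911062,  0.173     ]), array([ 0.54211436, -0.33577499,  0.173     ])]
```

Emit:
arm_command(
  plan=[
    [0.008,0,-0.01,0,0,0],
    [0.008,0,-0.017,0,0,0],
    [0.008,0,-0.023,0,0,0],
    [0.008,0,-0.027,0,0,0],
    [0.008,0,-0.027,0,0,0],
  ],
)

```text
time_s: 7.63
tcp_pos: [0.5377, -0.3414, 0.171]
tcp_rot: [2.77, 1.478, 0.001]
contact_force: [-8.6, 5.4, 27.0]
opening: 0.0005
gripper_force: 13.6
```

27 N is well past the button's 4 N. I'll look at it.

```bash
python3 - <<'E'
from rig import r, imaging
import cv2
o=r.get_obs();print(o['tcp_pos'],o['contact_force'],o['moment'])
p,d=imaging.read_camera('wrist');s,_=imaging.read_camera('scene')
cv2.imwrite('pics/pr.png',cv2.hconcat([cv2.resize(p[140:400,180:460],(400,371)),cv2.resize(s[180:320,120:270],(398,371))]))
E
```

```text
[ 0.53774583 -0.34143836  0.17098985] [-8.63823393  5.35415631 27.02166131] [0.85165489 1.75103939 0.01779225]
```

View pics/pr.png

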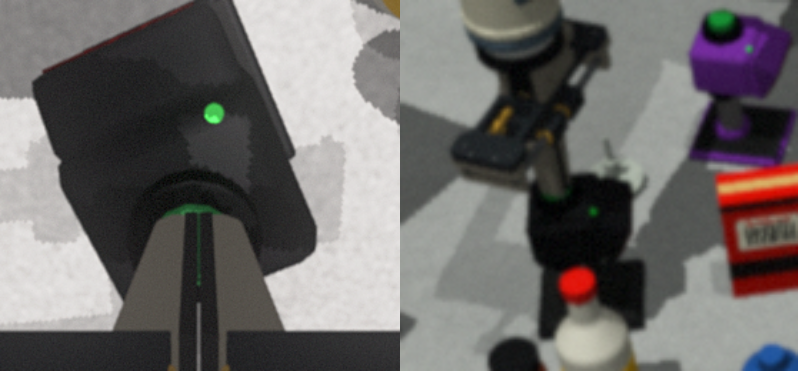

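The wrist crop shows the fingertips on the green button (190,210), sunk to the collar: it is fully down. Releasing and retreating upward.

Emit:
arm_command(
  plan=[
    [0,0,0.03,0,0,0],
    [0,0,0.1,0,0,0],
    [0,0,0.2,0,0,0],
    [0,0,0.3,0,0,0],
    [0,0,0.4,0,0,0],
  ],
)

```text
time_s: 8.15
tcp_pos: [0.537, -0.3409, 0.2884]
tcp_rot: [-2.771, -1.479, 0.001]
contact_force: [0.1, 0.3, -0.4]
opening: 0.0001
gripper_force: 0.0
```

Emit:
arm_command(
  plan=[
    [0,0,0,0,0,0],
    [0,0,0,0,0,0],
    [0,0,0,0,0,0],
    [0,0,0,0,0,0],
    [0,0,0,0,0,0],
  ],
)

```text
time_s: 8.57
tcp_pos: [0.5366, -0.3406, 0.2858]
tcp_rot: [-2.77, -1.478, 0.002]
contact_force: [-0.3, 0.5, 0.7]
opening: 0.0002
gripper_force: 0.0
```

```bash
python3 - <<'E'
from rig import r, order
o=r.get_obs();print(o['tcp_pos'],o['contact_force']);print(order.job_done())
E
```

```text
[ 0.53664646 -0.34063345  0.2857877 ] [-0.33747448  0.50001168  0.71232144]
the job is handed in; nothing more can be done
None
```

I handed the job in at about 8.6 s: the carton measured flat, barcode up and inside the yellow tape, and I pressed the scanner button down (27 N, seen sunk to its collar) and let it go; hand-in returned no verdict, and I did not re-image the button or the other items afterwards.

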